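# Put the finished harmonicas back in their cases

### The arm

A 6-joint arm with a two-finger parallel gripper is mounted at the origin on the work surface. World frame = base frame: x ahead of the robot, y to its left, z up, the work surface at z = 0. Lengths are in m, angles in rad, forces in N, time in s.
With the tool pointing down it reaches from about 0.35 to 0.875 m from the base axis. Payload 4.2 kg.
Tool frame: the origin (TCP) lies midway between the tips of the shut fingers; the grasp point (between the pads) lies 19 mm behind it; z points along the fingers, y is the line along which they close (so a half turn about z gives the same grasp; the last joint's range is limited). The gripper opens to 87 mm and grips with 3 to 60 N. Pads are 19 mm wide; open, the fingers measure 117 mm over their backs; the gripper's body (75 mm by 190 mm) begins 51 mm behind the grasp point.
Start: joints at [1.409, 0.385, 0.008, 0, -1.194, -0.259], TCP at [0.255, 0.57, 0.197] pointing down, gripper open.
Joint ranges: [-3.14, 3.14], [-1.21, 2.06], [-1.07, 1.41], [-3.16, 2.05], [-2.99, -0.16], [-3.1, 3.1]. Speed limits (rad/s): [2.79, 2.79, 3.14, 3.14, 3.14, 3.14].

### API

Orientations are given as a rotation vector (axis times angle).
In Python, from bench import robot, cams, close_job gives the robot as it stands. The module is installed in compiled form; this text tells all that it offers.
- The arm moves only by the tool move_arm, never from a script. Its argument "moves" is a list of rows, each a list of 7 numbers: the shift along the tool's x, y, z in mm, then the turn, a rotation vector about the tool's x, y, z in rad, then the finger opening in mm, from 0 to 87. In form: [[dx, dy, dz, ax, ay, az, jaw], ...]. A call has 1 to 10 rows; each row is the pose to reach, as a shift and turn from the pose commanded when the call began, along the tool's axes at that moment; what a row does not reach only later rows make up. A row lasts 1/10 s, in which the tool goes at most 50 mm and 8.59 degrees, less where a joint would pass 70% of its speed; a pose out of reach is approached as far as the arm can. A call with a gripper value outside its range is refused whole. The fingers move at their own pace and stop on an object; "grip_force" is the grip in N (left out, the last holds). Time passes only in rows, so rows that repeat a pose let the fingers close. It gives the time, the measured TCP pose, the force, the opening and the grip force at its end, in the units of the state.
- robot.observe(): the state, without advancing time (a new reading comes with each control period).
- cams.get_image(name): name is "side" or "top" or "wrist"; returns a dict with "image" (480x640x3 uint8, blue, green, red), "camera_matrix" (3x3 intrinsics, pixels), "camera_from_world" (4x4, takes a point from world to camera coordinates). Camera axes: x right, y up, looking along -z (the intrinsics and any distortion apply to the point x, -y, -z); pixel columns grow to the right and rows downward; lengths in m; the calibration is good to about 2 mm. A picture is of the moment at which its call begins. There is no depth.
- close_job(): hands the job in; it is judged then, once.
The state is a dict: "time": time; "qpos": joint angles; "qvel": joint speeds; "joint_efforts": joint torques, N m; "ee_pos": TCP position; "orientation": TCP orientation; "contact_force": force on the tool from outside, world axes, zero at the start; "torque": the same for the moment, N m; "finger_gap": finger opening in m; "grasp_force": force on a finger pad.
Only numpy, scipy, OpenCV 4.12 (cv2) and the standard library are available. Lean on these libraries where they do the work, as an engineer would, in place of code of your own. Each camera call takes 0.05 s, during which the arm holds its last target. There are 200 camera calls.

### The job

Three finished harmonicas, with chrome covers on both faces, lie on the bench: a five-hole, a ten-hole and a long twelve-hole chromatic. Lay each one in the blue-lined half of the open case made for its length, flat inside the rim, setting it down rather than dropping it; either end may point either way. Leave the harmonica whose top cover is off, the spare comb, the tin of screws and the vise as they are.

Things in the scene. Friction and masses are not known exactly. Their poses are not given: they have to be found in the camera images.
- pocket_c (a point): Finished five-hole harmonica, the shortest: red comb, brass reed plates, chrome covers above and below. 62 (x, length) x 27 (y, width) x 20 (z) mm, loose, lying flat. Point: its centre, 10 mm above its underside; mouth side at -y. Full width only at mid-height (comb and plates, 9 mm thick); covers 4 mm narrower: grip across the width.
- ten_c (a point): Finished ten-hole harmonica: brown comb, brass reed plates, chrome covers above and below. 102 (x, length) x 27 (y, width) x 20 (z) mm, loose, lying flat. Point: its centre, 10 mm above its underside; mouth side at -y. Full width only at mid-height (comb and plates, 9 mm thick); covers 4 mm narrower: grip across the width.
- chrom_c (a point): Finished twelve-hole chromatic harmonica, the longest: brown comb, chrome covers above and below, chrome mouthpiece, small slide button at one end (within the length). 142 (x, length) x 38 (y, width) x 27 (z) mm, loose, lying flat. Point: its centre, 13.5 mm above its underside; mouth side at -y. Full width only at mid-height (mouthpiece 14 mm tall, comb 12): grip across the width.
- pocket_bed (a point): Case of the five-hole harmonica, black, fixed, lying wide open: base lined with blue felt, equal bare black lid beyond its +y rim. Point: centre of the felt, on its top, 6 mm above the bench; x along the length. Inside the base 76 (x) x 41 (y) mm; rim 3 mm thick, rising 4 mm above the felt: 7 mm play round its harmonica, so only fingertips may go below the rim.
- ten_bed (a point): Case of the ten-hole harmonica, black, fixed, lying wide open: base lined with blue felt, equal bare black lid beyond its +y rim. Point: centre of the felt, on its top, 6 mm above the bench; x along the length. Inside the base 116 (x) x 41 (y) mm; rim 3 mm thick, rising 4 mm above the felt: 7 mm play round its harmonica, so only fingertips may go below the rim.
- chrom_bed (a point): Case of the twelve-hole harmonica, black, fixed, lying wide open: base lined with blue felt, equal bare black lid beyond its +y rim. Point: centre of the felt, on its top, 6 mm above the bench; x along the length. Inside the base 156 (x) x 52 (y) mm; rim 3 mm thick, rising 4 mm above the felt: 7 mm play round its harmonica, so only fingertips may go below the rim.
- open_harp: Unfinished ten-hole harmonica with its top cover off: bare brass reed plate with slots on top, black comb, chrome cover only below. 102 (x) x 27 (y) x 15 (z) mm, loose. Origin at the centre of its underside. Not to be moved.
- comb: Spare bare black plastic comb, 102 (x) x 27 (y) x 7 (z) mm, loose, lying flat. Origin at the centre of its underside. Not to be moved.
- tin: Open cork-lined tin of small screws, 76 (x) x 54 (y) x 18 (z) mm, loose. Origin at the centre of its underside. Not to be moved.
- vise: Brass bench vise fixed to the bench, base 92 (x) x 62 (y) mm, round knob at its -x end reaching 52 mm from the centre; a brass reed plate 102 mm wide along y stands in its jaws, top 60 mm above the bench. Origin at the centre of its underside. An obstacle, not to be bumped.
Not all that is in view belongs to the job. What is shaped like the part that bears chrom_bed but red is not meant. What is shaped like the part that bears chrom_c but red is not meant.

How it is judged:
At the end, for the whole second after the job is handed in: Each finished harmonica lies at rest, flat (tilt under 0.08 rad, centre within 3 mm of its resting height on the felt) in the blue-lined base of the case of its own length, its centre within 12 mm of the centre of the felt and its length within 0.3 rad of the case's, either way round (horizontal distance between pocket_c and pocket_bed below 0.012 m and z of pocket_c in the frame of pocket_bed between 0.007 and 0.013 m and angle between each of pocket_c, ten_c, chrom_c's own z axis and vertical below 0.08 rad and angle between the x axis of pocket_c and the x axis of pocket_bed, either way round below 0.3 rad and linear speed of each of pocket, ten, chrom below 0.02 m/s and angular speed of each of pocket, ten, chrom below 0.15 rad/s and horizontal distance between ten_c and ten_bed below 0.012 m and z of ten_c in the frame of ten_bed between 0.007 and 0.013 m and angle between the x axis of ten_c and the x axis of ten_bed, either way round below 0.3 rad and horizontal distance between chrom_c and chrom_bed below 0.012 m and z of chrom_c in the frame of chrom_bed between 0.0105 and 0.0165 m and angle between the x axis of chrom_c and the x axis of chrom_bed, either way round below 0.3 rad); the robot touches nothing.
It fails at once if a finished harmonica is dropped: it falls free more than 25 mm above the bench ((contact force between pocket and anything else below 0.005 N and height (world z) of pocket_c above 0.035 m) or (contact force between ten and anything else below 0.005 N and height (world z) of ten_c above 0.035 m) or (contact force between chrom and anything else below 0.005 N and height (world z) of chrom_c above 0.0385 m)).
It fails at once if the open harmonica is moved by more than 12 mm (distance of open_harp from where it was at the start of the episode above 0.012 m).
It fails at once if the spare comb is moved by more than 12 mm (distance of comb from where it was at the start of the episode above 0.012 m).
It fails at once if the tin of screws is moved by more than 12 mm (distance of tin from where it was at the start of the episode above 0.012 m).
It fails at once if the vise is bumped (more than 8 N) (contact force between any of the arm, the fingers, pocket, ten, chrom and vise above 8 N).
It also fails if it takes over 86 s, if anything falls off the work surface, if the arm or the gripper's body presses on something with over 40 N, if the wrist force passes 120 N, or if a joint passes its speed limit or range.

## Working session

There is one attempt and no reset: what is moved stays moved. The work goes in short steps, Python scripts to look and compute and a tool call to move; the robot and the scene stay as the last step left them, time stands still between calls to the robot, and variables do not carry over. Pictures are saved under pics/ and viewed, at most 14 in all, crops included, and the job is handed in when it is done.

Besides the shell and the picture viewer there is one more tool, called after ">>>" as name(argument=value, ...) on one line, values as JSON. move_arm: Moves the arm, as the interface text tells. Its arguments: {"type":"object","properties":{"moves":{"type":"array"},"grip_force":{"type":"number"}},"required":["moves"]}

```bash
mkdir -p pics; python3 - <<'E'
from bench import robot,cams
import cv2
s=robot.observe();print(s['time'],s['ee_pos'],s['orientation'],s['finger_gap'])
for n in ['side','top']:
    d=cams.get_image(n);cv2.imwrite(f'pics/{n}0.png',d['image']);print(n,d['camera_matrix'],d['camera_from_world'])
E
```

```text
0.0 [0.25501133 0.56990005 0.1954664 ] [ 3.07018891e+00 -6.55955953e-01 -5.82432400e-04] 0.08710876170305976
side [[455.77595894   0.         324.5852158 ]
 [  0.         455.77595894 239.97080303]
 [  0.           0.           1.        ]] [[ 0.72147484 -0.69242532 -0.00460799 -0.43018382]
 [ 0.54492318  0.56365336  0.62076857 -0.32814326]
 [-0.42723856 -0.4503799   0.78398033 -0.87117947]
 [ 0.          0.          0.          1.        ]]
top [[556.4144787    0.         320.8056312 ]
 [  0.         556.4144787  236.77217417]
 [  0.           0.           1.        ]] [[ 0.10743732 -0.99419926 -0.00500504 -0.05482916]
 [ 0.96947094  0.10364634  0.22222406 -0.56739556]
 [-0.22041624 -0.02872739  0.97498278 -1.19942471]
 [ 0.          0.          0.          1.        ]]
```

View pics/top0.png

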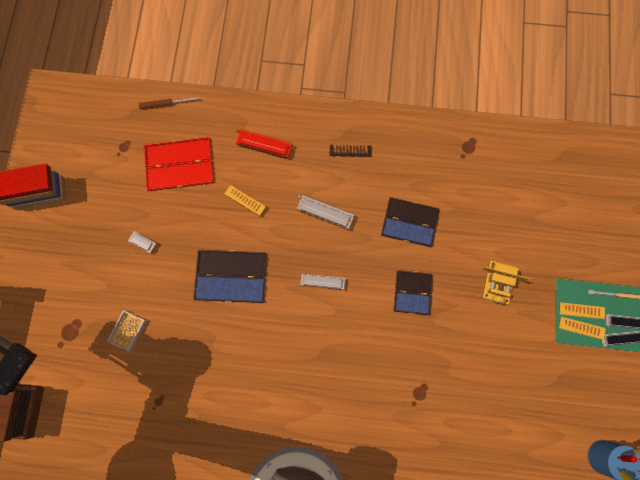

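View pics/side0.png

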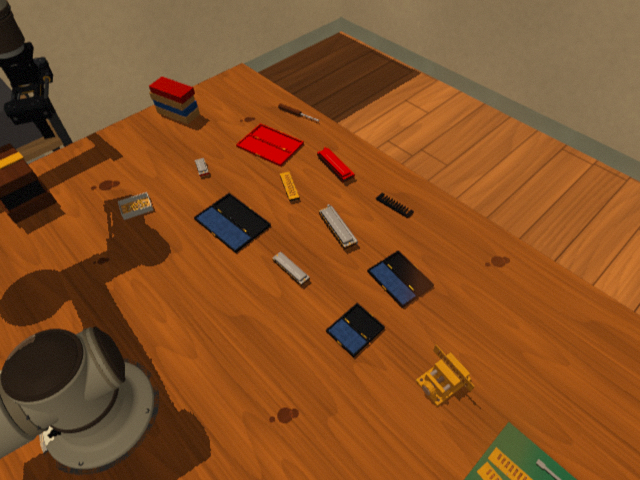

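The top view shows these candidates:
- **Chrome harmonicas:** five-hole (142,242), ten-hole (324,282) and chromatic (325,211).
- **Blue beds:** five-hole (413,302), ten-hole (408,233) and chromatic (230,290).
- **Look-alikes to avoid:** red case (180,165), red harmonica (265,143), open harp (245,200) and comb (350,150).

Next I measure and crop.

```bash
cat > h.py <<'E'
import numpy as np, cv2
from scipy.spatial.transform import Rotation as R
def ray(d,px,z):
    K,T=d['camera_matrix'],np.array(d['camera_from_world']); px=np.atleast_2d(px).astype(float)
    v=np.c_[px,np.ones(len(px))]@np.linalg.inv(K).T*[1,-1,-1]
    w=v@T[:3,:3]; c=-T[:3,:3].T@T[:3,3]
    return c+w*((z-c[2])/w[:,2])[:,None]
def rect(P):
    (c,(w,h),a)=cv2.minAreaRect((P[:,:2]*1000).astype(np.float32))
    if w<h: w,h,a=h,w,a+90
    return np.round([*c,w,h,(a+90)%180-90],1)   # mm, deg, long axis angle
def blobs(d,kind,z,amin=150):
    hsv=cv2.cvtColor(d['image'],cv2.COLOR_BGR2HSV)
    m=cv2.inRange(hsv,(100,90,40),(130,255,255)) if kind=='blue' else cv2.inRange(hsv,(0,0,95),(180,60,255))
    m=cv2.morphologyEx(m,cv2.MORPH_CLOSE,np.ones((5,5)))
    out=[]
    for c in cv2.findContours(m,cv2.RETR_EXTERNAL,cv2.CHAIN_APPROX_NONE)[0]:
        if cv2.contourArea(c)<amin: continue
        c=c.reshape(-1,2); out.append((np.round(c.mean(0)),rect(ray(d,c,z))))
    return out
E
python3 - <<'E'
from h import *; from bench import cams
d=cams.get_image('top')
for k,z in (('blue',.006),('chrome',.018)):
    for b in blobs(d,k,z,80): print(k,*b)
i=d['image'][120:330,110:450];cv2.imwrite('pics/crop.png',cv2.resize(i,None,fx=2.3,fy=2.3,interpolation=cv2.INTER_CUBIC))
E
```

```text
blue [619. 461.] [ 155.2 -678.6  107.8   76.4   88.9]
blue [412. 303.] [ 449.3 -219.7   67.4   34.6  -86.7]
blue [231. 288.] [437.7 200.6 138.4  47.5 -85.9]
blue [409. 232.] [ 618.8 -199.2  105.7   35.6   82.4]
chrome [293. 468.] [ 72.1  11.4 186.4  54.5 -83.8]
chrome [618. 327.] [ 434.3 -690.    83.3   74.2   89.7]
chrome [323. 281.] [476.9  -6.9 100.5  24.5 -89.8]
chrome [142. 242.] [523.8 425.6  59.6  25.   69.1]
chrome [325. 211.] [644.7   7.3 137.   35.1  74.4]
```

View pics/crop.png

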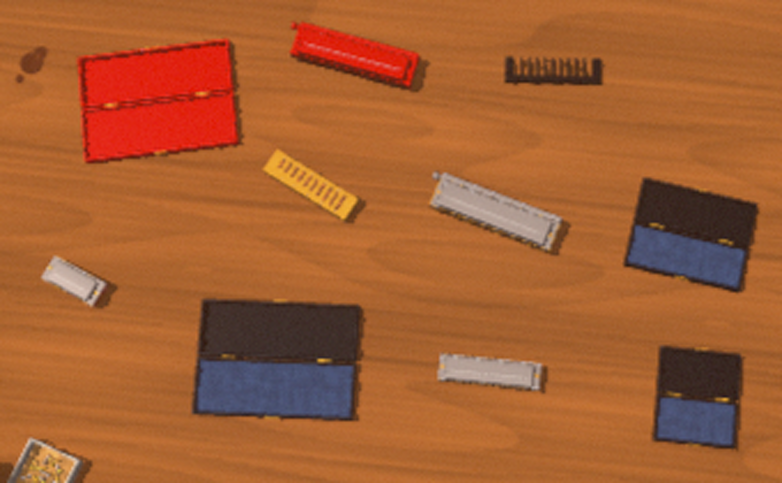

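Lengths (137, 100 and 60 mm) and colours match the description, so the choice is confirmed. I'll go above the five-hole.

```bash
cat >> h.py <<'E'
def plan(x,y,z,yaw,s=None):
    """world target mm/deg (tool x yaw, mod 180) -> tool shift mm, turn rad"""
    if s is None:
        from bench import robot; s=robot.observe()
    C=R.from_rotvec(s['orientation']); cx=C.as_matrix()[:,0]; cy=np.degrees(np.arctan2(cx[1],cx[0]))
    q=s['qpos']; 
    best=None
    for k in (-180,0,180,360,-360):
        q6=np.radians(yaw+k+90)-np.arctan2(y,x)
        if best is None or abs(q6)<abs(best[0]): best=(q6,yaw+k)
    w=np.radians(best[1])
    T=np.c_[[np.cos(w),np.sin(w),0],[np.sin(w),-np.cos(w),0],[0,0,-1]]
    sh=C.inv().apply(np.array([x,y,z])-s['ee_pos']*1000)
    print('shift',np.round(sh,1),'turn',np.round((C.inv()*R.from_matrix(T)).as_rotvec(),3),'yaw now',round(cy,1),'ee',np.round(s['ee_pos']*1000,1),'gap',s['finger_gap'],'t',s['time'],'q6',round(q[5],2))
E
python3 -c "
from h import *
plan(524,426,150,69)"
```

```text
shift [304.3  21.5  45.8] turn [ 1.000e-03 -1.000e-03  1.516e+00] yaw now -24.1 ee [255.1 570.  195.7] gap 0.08717323410421803 t 0.15 q6 -0.26
```

>>> move_arm(moves=[[50,3,7,0,0,0.15,70],[100,7,15,0,0,0.3,70],[150,10,22,0,0,0.45,70],[200,14,30,0,0,0.6,70],[250,17,38,0,0,0.75,70],[304,21,46,0,0,0.9,70],[304,21,46,0,0,1.05,70],[304,21,46,0,0,1.2,70],[304,21,46,0,0,1.35,70],[304,21,46,0,0,1.5,70]], grip_force=25)

```text
time: 1.15
ee_pos: [0.5243, 0.4266, 0.1498]
orientation: [1.791, -2.58, 0.0]
contact_force: [-0.2, 0.5, -0.3]
finger_gap: 0.0702
grasp_force: 0.0
```

```bash
python3 - <<'E'
from h import *; from bench import cams
d=cams.get_image('wrist');cv2.imwrite('pics/w1.png',d['image'])
for b in blobs(d,'chrome',.016,1500): print(*b)
plan(524,426,150,69)
E
```

```text
[313. 221.] [525.5 426.3  61.5  26.1  67. ]
[565. 129.] [318.3 426.   80.6  55.6 -17.8]
shift [ 0.7 -0.2 -0.1] turn [ 0.001 -0.001  0.006] yaw now -110.7 ee [524.1 426.7 149.9] gap 0.06981257906810262 t 1.2 q6 -1.28
```

View pics/w1.png

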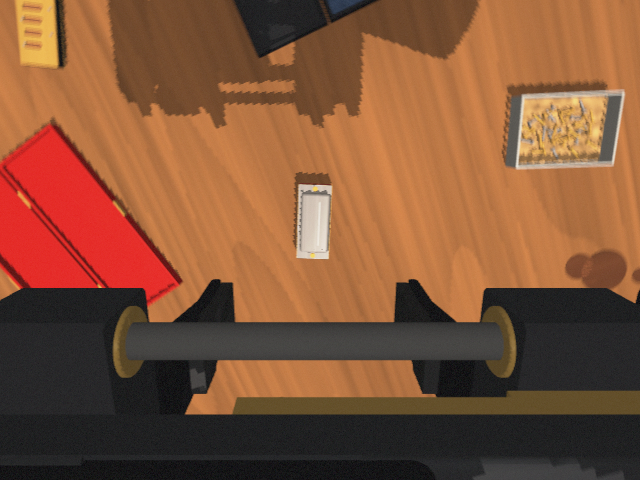

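The five-hole is centred at about (313,221) px in the wrist view, between the fingers. I'll descend and grip.

>>> move_arm(moves=[[0,-1,40,0,0,0.03,60],[0,-2,80,0,0,0.04,55],[0,-2,115,0,0,0.04,50],[0,-2,135,0,0,0.04,50],[0,-2,145,0,0,0.04,50],[0,-2,145,0,0,0.04,50],[0,-2,145,0,0,0.04,15],[0,-2,145,0,0,0.04,15],[0,-2,145,0,0,0.04,15],[0,-2,145,0,0,0.04,15]], grip_force=25)

```text
time: 2.2
ee_pos: [0.5264, 0.4269, 0.0067]
orientation: [-1.748, 2.608, 0.001]
contact_force: [-0.2, -0.2, 0.7]
finger_gap: 0.026
grasp_force: 0.0
```

```bash
python3 -c "
from h import *
plan(449.3,-219.7,150,-86.7)"
```

```text
shift [ 627.1 -174.5 -144.4] turn [-0.001  0.002 -0.447] yaw now -112.3 ee [526.4 426.9   6.7] gap 0.02599558802419218 t 2.2 q6 -1.31
```

>>> move_arm(moves=[[0,0,0,0,0,0,15],[0,0,0,0,0,0,15],[0,0,-5,0,0,0,15],[0,0,-15,0,0,0,15],[0,0,-40,0,0,0,15],[0,0,-80,0,0,0,15],[0,0,-110,0,0,0,15],[0,0,-110,0,0,0,15]])

```text
time: 3.0
ee_pos: [0.5289, 0.4291, 0.1229]
orientation: [-1.743, 2.599, 0.003]
contact_force: [0.1, 0.2, -0.6]
finger_gap: 0.0154
grasp_force: 0.0
```

```bash
python3 - <<'E'
from h import *; from bench import cams
d=cams.get_image('wrist');cv2.imwrite('pics/w2.png',d['image'])
plan(449.3,-219.7,150,-86.7)
E
```

```text
shift [ 628.5 -173.9  -34.2] turn [-0.004  0.006 -0.447] yaw now -112.3 ee [527.4 427.9 119.8] gap 0.015061809944485548 t 3.05 q6 -1.31
```

View pics/w2.png

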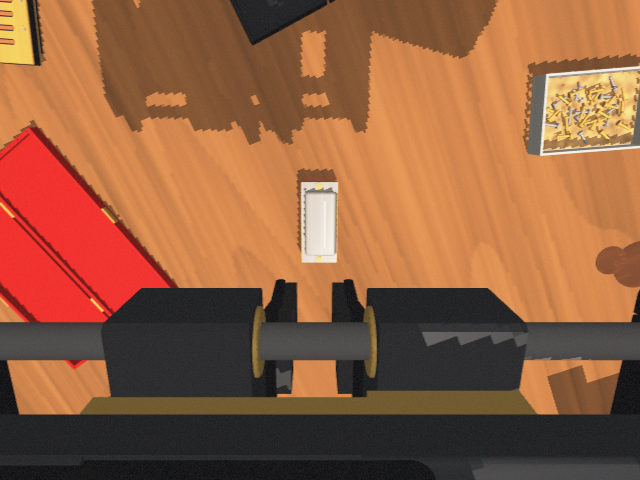

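The jaws closed to 15 mm without the harmonica: it still lies at (319,222), so the grip was too high. I'll re-measure.

```bash
python3 - <<'E'
from h import *; from bench import cams
d=cams.get_image('wrist')
for b in blobs(d,'chrome',.014,1500): print(*b); break
t=blobs(cams.get_image('top'),'chrome',.018,80)
for b in t: print(*b)
K,T=d['camera_matrix'],d['camera_from_world']
from bench import robot
s=robot.observe();p=T@np.r_[s['ee_pos'],1];print('tcp px',K@np.array([p[0],-p[1],-p[2]])/-p[2], 'cam',-T[:3,:3].T@T[:3,3])
x,y,_,_,a=[b for b in blobs(d,'chrome',.014,1500) if abs(b[1][0]-525)<20][0][1]
plan(x,y,2,a)
E
```

```text
[317. 225.] [525.3 426.6  60.7  26.2  67.8]
[294. 468.] [ 76.1  11.9 186.4  62.7 -83.8]
[618. 327.] [ 434.3 -690.    83.3   74.2   89.7]
[323. 281.] [476.6  -6.9 100.5  25.  -89.6]
[ 44. 381.] [180.5 637.  594.6 283.2  44.5]
[142. 242.] [523.5 425.7  59.9  25.   69.8]
[325. 211.] [644.7   7.3 137.   35.1  74.4]
[ 43. 207.] [592.7 689.7 225.6 142.3 -48.3]
tcp px [316.76851101 275.08388855   1.        ] cam [0.49868168 0.35838072 0.30717764]
shift [ -0.2   0.4 113.8] turn [ 0.     0.    -0.003] yaw now -112.4 ee [525.7 426.3 115.8] gap 0.0150293849880303 t 3.15 q6 -1.31
```

>>> move_arm(moves=[[0,0,10,0,0,0,45],[0,0,20,0,0,0,45],[0,0,30,0,0,0,45],[0,0,50,0,0,0,45],[0,0,65,0,0,0,45],[0,0,85,0,0,0,45],[0,0,100,0,0,0,45],[0,0,110,0,0,0,45],[0,0,114,0,0,0,45],[0,0,114,0,0,0,45]])

```text
time: 4.15
ee_pos: [0.526, 0.4263, 0.001]
orientation: [1.749, -2.609, 0.001]
contact_force: [-0.4, -0.1, 0.4]
finger_gap: 0.0448
grasp_force: 0.0
```

>>> move_arm(moves=[[0,0,0,0,0,0,15],[0,0,0,0,0,0,15],[0,0,0,0,0,0,15],[0,0,0,0,0,0,15],[0,0,0,0,0,0,15],[0,0,0,0,0,0,15],[0,0,0,0,0,0,15],[0,0,0,0,0,0,15]])

```text
time: 4.95
ee_pos: [0.5261, 0.4264, 0.0015]
orientation: [1.749, -2.61, 0.0]
contact_force: [-0.4, -0.0, 0.8]
finger_gap: 0.0149
grasp_force: 0.0
```

```bash
python3 - <<'E'
from h import *; from bench import cams
d=cams.get_image('wrist')['image']; s=cams.get_image('side'); t=cams.get_image('top')
a=cv2.resize(s['image'][130:210,150:250],(500,400),interpolation=cv2.INTER_CUBIC)
cv2.imwrite('pics/w3.png',np.hstack([cv2.resize(d,(300,400))[:, :],a]))
E
```

```text
(no output)
```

View pics/w3.png

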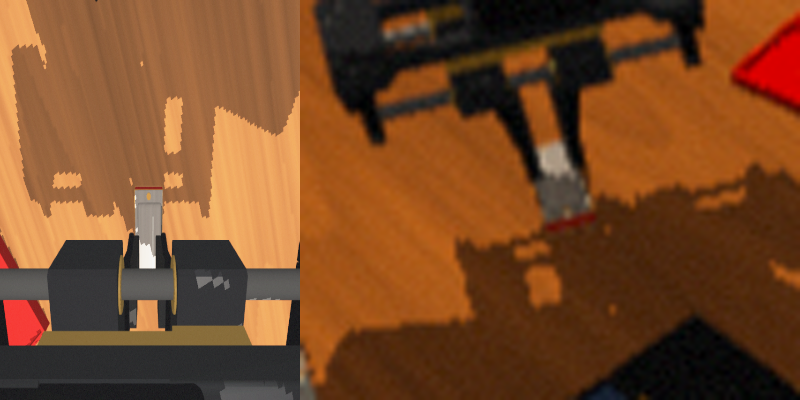

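The harmonica lies at or ahead of the fingers, not clearly between them. I'll check numerically.

```bash
python3 - <<'E'
from h import *; from bench import cams,robot
d=cams.get_image('wrist');s=robot.observe()
K,T=d['camera_matrix'],np.array(d['camera_from_world'])
def pr(P):
    p=T@np.r_[P,1];return np.round((K@np.array([p[0],-p[1],-p[2]])/-p[2])[:2])
C=R.from_rotvec(s['orientation'])
print('tcp',pr(s['ee_pos']),[pr(s['ee_pos']+C.apply([0,y,z])) for y in(-.0075,.0075) for z in (0,-.02)])
print('pocket pt',pr([.5253,.4266,.02]),'ends',[pr(np.array([.5253,.4266,.01])+e*.031*np.array([np.cos(1.183),np.sin(1.183),0])) for e in(1,-1)])
print('cam',-T[:3,:3].T@T[:3,3],K[0,0],s['ee_pos'],s['finger_gap'],s['grasp_force'])
cv2.imwrite('pics/w4.png',cv2.resize(d['image'][200:420,200:440],None,fx=2.5,fy=2.5))
E
```

```text
tcp [315. 282.] [array([300., 282.]), array([298., 299.]), array([330., 282.]), array([332., 299.])]
pocket pt [317. 297.] ends [array([316., 347.]), array([317., 225.])]
cam [0.49823636 0.3579494  0.18940828] 404.38567489873503 [0.52603222 0.42646073 0.00151747] 0.015080628453481884 0.0
```

View pics/w4.png

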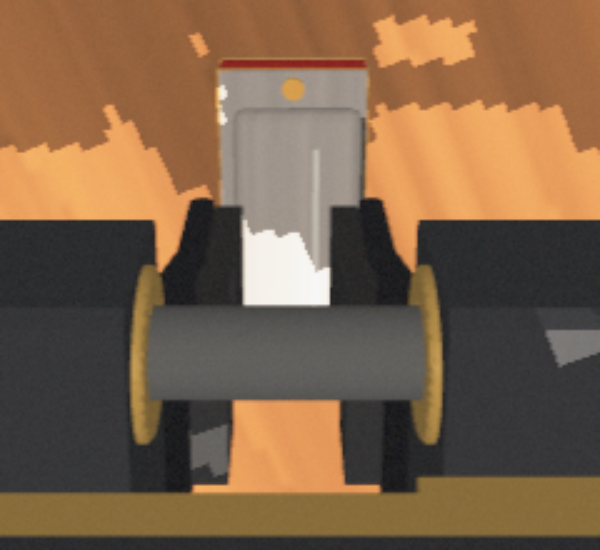

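```bash
python3 - <<'E'
from h import *; from bench import cams,robot
s=robot.observe();C=R.from_rotvec(s['orientation'])
o=[]
for n in('side','top'):
    d=cams.get_image(n);K,T=d['camera_matrix'],np.array(d['camera_from_world'])
    def pr(P):
        p=T@np.r_[P,1];return (K@np.array([p[0],-p[1],-p[2]])/-p[2])[:2]
    c=pr(s['ee_pos']);x0,y0=int(c[0])-25,int(c[1])-25
    im=cv2.resize(d['image'][y0:y0+40,x0:x0+40],(400,400),interpolation=cv2.INTER_NEAREST)
    for y in(-.0075,.0075,-.0135,.0135):
        q=(pr(s['ee_pos']+C.apply([0,y,0]))-[x0,y0]+.5)*10
        cv2.circle(im,tuple(int(v) for v in q),3,(0,255,0) if abs(y)<.01 else (255,0,255),-1)
    o.append(im)
cv2.imwrite('pics/w5.png',np.hstack(o))
E
```

```text
(no output)
```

View pics/w5.png

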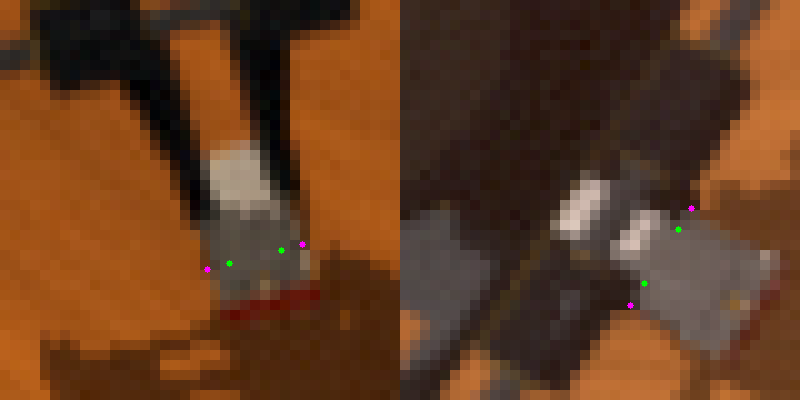

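The fingers at 15 mm appear sunk into the 27 mm harmonica (the side view shows its body hiding the tips) with zero pad force. One probe: close fully at a higher force.

>>> move_arm(moves=[[0,0,0,0,0,0,0],[0,0,0,0,0,0,0],[0,0,0,0,0,0,0],[0,0,0,0,0,0,0],[0,0,0,0,0,0,0]], grip_force=30)

```text
time: 5.75
ee_pos: [0.5261, 0.4264, 0.0016]
orientation: [-1.749, 2.61, 0.0]
contact_force: [0.4, 1.1, -0.3]
finger_gap: 0.0002
grasp_force: 0.0
```

The fingers close to 0 right through the harmonica's position without any force. I'll try the ten-hole to see whether this is general or only this object.

>>> move_arm(moves=[[0,0,-40,0,0,0,45],[0,0,-80,0,0,0,45],[0,0,-118,0,0,0,45],[0,0,-118,0,0,0,45]])

```text
time: 6.15
ee_pos: [0.5292, 0.4293, 0.1271]
orientation: [-1.743, 2.598, 0.003]
contact_force: [0.7, 0.8, 0.6]
finger_gap: 0.025
grasp_force: 0.0
```

```bash
python3 - <<'E'
from h import *; from bench import cams
for b in blobs(cams.get_image('wrist'),'chrome',.014,1500)[:2]: print(*b)
plan(476.6,-6.9,120,-90)
E
```

```text
[319. 220.] [525.2 426.7  61.1  26.5  67.9]
[584. 111.] [321.4 423.8  81.   54.6 -17.7]
shift [ 421.7 -118.2    0.8] turn [-0.004  0.007 -0.39 ] yaw now -112.3 ee [527.5 428.  123.6] gap 0.028648548570137294 t 6.2 q6 -1.31
```

>>> move_arm(moves=[[47,-13,0,0,0,-0.05,45],[93,-26,0,0,0,-0.1,45],[140,-40,0,0,0,-0.15,45],[187,-53,0,0,0,-0.2,45],[233,-66,0,0,0,-0.25,45],[280,-79,0,0,0,-0.3,45],[327,-92,0,0,0,-0.35,45],[373,-106,0,0,0,-0.39,45],[420,-119,0,0,0,-0.39,45],[420,-119,0,0,0,-0.39,45]])

```text
time: 7.2
ee_pos: [0.4737, -0.0117, 0.1184]
orientation: [2.211, -2.227, -0.003]
contact_force: [-0.5, 0.7, -0.4]
finger_gap: 0.0449
grasp_force: 0.0
```

```bash
python3 - <<'E'
from h import *; from bench import cams
for b in blobs(cams.get_image('wrist'),'chrome',.014,1500): print(*b)
plan(476.6,-6.9,2,-90)
E
```

```text
[308. 233.] [478.   -7.3 102.1  26.  -89.5]
[ 86. 230.] [643.7  -6.9 114.2  36.8  74.3]
shift [ -3.   -2.  116.6] turn [ 0.002 -0.    -0.005] yaw now -90.3 ee [474.9  -9.9 118.6] gap 0.04513193587713353 t 7.25 q6 -0.33
```

>>> move_arm(moves=[[0,-1.5,30,0,0,0,45],[0,-1.5,60,0,0,0,45],[0,-1.5,90,0,0,0,45],[0,-1.5,110,0,0,0,45],[0,-1.5,117,0,0,0,45],[0,-1.5,117,0,0,0,45],[0,-1.5,117,0,0,0,18],[0,-1.5,117,0,0,0,18],[0,-1.5,117,0,0,0,18],[0,-1.5,117,0,0,0,18]])

```text
time: 8.25
ee_pos: [0.4784, -0.0071, 0.0033]
orientation: [-2.22, 2.22, -0.001]
contact_force: [-0.1, 0.4, -0.7]
finger_gap: 0.0222
grasp_force: 0.0
```

>>> move_arm(moves=[[0,0,0,0,0,0,18],[0,0,0,0,0,0,18],[0,0,0,0,0,0,18]])

```text
time: 8.55
ee_pos: [0.478, -0.0073, 0.0026]
orientation: [-2.221, 2.221, -0.0]
contact_force: [-0.2, -0.2, -0.6]
finger_gap: 0.0181
grasp_force: 0.0
```

The fingers also pass through the ten-hole, with no force. Next I check whether the fingers make contact with anything: a gentle touch on the bench in 1 mm steps.

>>> move_arm(moves=[[0,0,1,0,0,0,18],[0,0,2,0,0,0,18],[0,0,3,0,0,0,18],[0,0,3,0,0,0,18]])

```text
time: 8.95
ee_pos: [0.4778, -0.0073, -0.0007]
orientation: [2.221, -2.221, -0.0]
contact_force: [0.4, 0.5, -0.6]
finger_gap: 0.0181
grasp_force: 0.0
```

>>> move_arm(moves=[[0,0,1,0,0,0,18],[0,0,1,0,0,0,18]])

```text
time: 9.15
ee_pos: [0.4778, -0.0073, -0.0016]
orientation: [2.221, -2.221, -0.0]
contact_force: [-0.7, 0.9, -0.1]
finger_gap: 0.018
grasp_force: 0.0
```

>>> move_arm(moves=[[0,0,1,0,0,0,18],[0,0,2,0,0,0,18],[0,0,2,0,0,0,18]])

```text
time: 9.45
ee_pos: [0.4778, -0.0073, -0.0036]
orientation: [2.221, -2.221, -0.0]
contact_force: [-1.3, 0.1, -0.0]
finger_gap: 0.0179
grasp_force: 0.0
```

>>> move_arm(moves=[[0,0,1,0,0,0,18],[0,0,2,0,0,0,18],[0,0,2,0,0,0,18]])

```text
time: 9.75
ee_pos: [0.478, -0.0073, -0.0055]
orientation: [2.221, -2.221, 0.0]
contact_force: [-0.6, 0.2, -0.2]
finger_gap: 0.0181
grasp_force: 0.0
```

```bash
python3 - <<'E'
from h import *; from bench import cams,robot
s=robot.observe();C=R.from_rotvec(s['orientation'])
o=[]
for n,w in(('side',30),('wrist',100)):
    d=cams.get_image(n);K,T=d['camera_matrix'],np.array(d['camera_from_world'])
    def pr(P):
        p=T@np.r_[P,1];return (K@np.array([p[0],-p[1],-p[2]])/-p[2])[:2]
    c=pr(s['ee_pos']);x0,y0=int(c[0])-w,int(c[1])-w
    f=400/(2*w)
    im=cv2.resize(d['image'][y0:y0+2*w,x0:x0+2*w],(400,400),interpolation=cv2.INTER_CUBIC)
    for y in(-.009,.009):
      for z,col in ((0,(0,255,0)),(-.026,(255,0,255))):
        q=(pr(s['ee_pos']+C.apply([0,y,z]))-[x0,y0]+.5)*f
        cv2.circle(im,tuple(int(v) for v in q),2,col,-1)
    o.append(im)
    for b in blobs(d,'chrome',.014,100): print(n,*b)
cv2.imwrite('pics/w6.png',np.hstack(o))
E
```

```text
side [339. 226.] [647.1   6.3 125.3  33.4  74.4]
wrist [586. 345.] [3.504e+02 1.560e+01 5.020e+01 1.560e+01 1.000e-01]
wrist [ 47. 345.] [6.033e+02 1.590e+01 4.510e+01 1.560e+01 1.000e-01]
wrist [311. 356.] [4.781e+02 2.520e+01 5.820e+01 3.740e+01 1.000e-01]
wrist [315. 250.] [477.5 -26.9  62.8  25.9 -89.8]
```

View pics/w6.png

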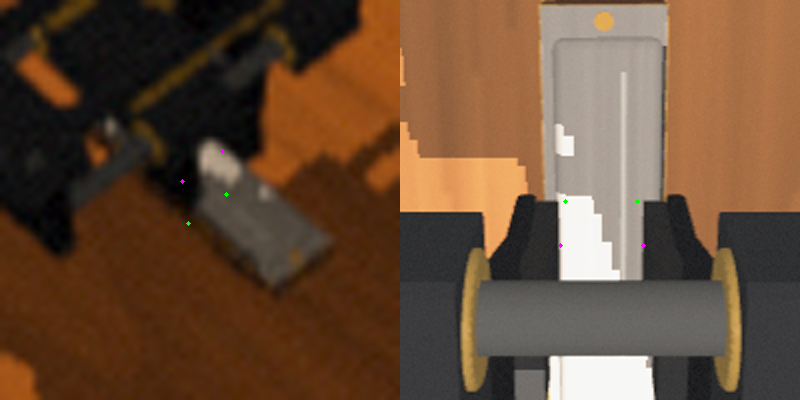

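The wrist view shows the finger ends always at row ~280 with a pixel gap matching a depth about 27 mm nearer than the stated TCP. So the real fingertips end about 27 mm above the reported TCP and were hovering over the covers all along. I'll open, descend past the sides and feel for the bench.

>>> move_arm(moves=[[0,0,0,0,0,0,45],[0,0,0,0,0,0,45],[0,0,0,0,0,0,45],[0,0,0,0,0,0,45],[0,0,0,0,0,0,45],[0,0,4,0,0,0,45],[0,0,8,0,0,0,45],[0,0,12,0,0,0,45],[0,0,12,0,0,0,45]])

```text
time: 10.75
ee_pos: [0.4773, -0.0074, -0.0182]
orientation: [2.22, -2.221, -0.001]
contact_force: [0.1, 0.3, 0.4]
finger_gap: 0.045
grasp_force: 0.0
```

>>> move_arm(moves=[[0,0,1,0,0,0,45],[0,0,2,0,0,0,45],[0,0,2,0,0,0,45]])

```text
time: 11.05
ee_pos: [0.4779, -0.0073, -0.0195]
orientation: [2.221, -2.221, -0.0]
contact_force: [0.1, 0.1, 0.1]
finger_gap: 0.045
grasp_force: 0.0
```

>>> move_arm(moves=[[0,0,1,0,0,0,45],[0,0,2,0,0,0,45],[0,0,2,0,0,0,45]])

```text
time: 11.35
ee_pos: [0.4778, -0.0073, -0.0216]
orientation: [2.221, -2.221, -0.0]
contact_force: [0.5, 0.9, 0.5]
finger_gap: 0.0448
grasp_force: 0.0
```

>>> move_arm(moves=[[0,0,0,0,0,0,18],[0,0,0,0,0,0,18],[0,0,0,0,0,0,18],[0,0,0,0,0,0,18],[0,0,0,0,0,0,18],[0,0,0,0,0,0,18]], grip_force=25)

```text
time: 11.95
ee_pos: [0.4779, -0.0073, -0.0214]
orientation: [2.221, -2.221, -0.0]
contact_force: [-1.3, 0.6, 0.8]
finger_gap: 0.0269
grasp_force: 25.0
```

Gripped (27 mm, 25 N), so the tip offset is confirmed. I'll lift and carry the ten-hole to its bed.

>>> move_arm(moves=[[0,0,-5,0,0,0,18],[0,0,-20,0,0,0,18],[0,0,-45,0,0,0,18],[0,0,-75,0,0,0,18],[0,0,-100,0,0,0,18],[0,0,-100,0,0,0,18],[0,0,-100,0,0,0,18]])

```text
time: 12.65
ee_pos: [0.4777, -0.0072, 0.0788]
orientation: [-2.22, 2.221, 0.0]
contact_force: [-0.1, -0.4, -2.6]
finger_gap: 0.0268
grasp_force: 25.0
```

```bash
python3 - <<'E'
from h import *
plan(620,-200,80,82.4)
E
```

```text
shift [ 192.7 -142.4   -1.3] turn [-0.001  0.001  0.132] yaw now -90.0 ee [477.7  -7.2  78.8] gap 0.02680988208807177 t 12.65 q6 -0.33
```

>>> move_arm(moves=[[24,-18,0,0,0,0.02,18],[48,-36,0,0,0,0.04,18],[77,-57,0,0,0,0.06,18],[106,-78,0,0,0,0.08,18],[135,-100,0,0,0,0.1,18],[164,-121,0,0,0,0.12,18],[185,-137,0,0,0,0.132,18],[193,-142,0,0,0,0.132,18],[193,-142,0,0,0,0.132,18],[193,-142,0,0,0,0.132,18]])

```text
time: 13.65
ee_pos: [0.6186, -0.1996, 0.0772]
orientation: [2.069, -2.362, -0.004]
contact_force: [1.1, -0.3, -1.2]
finger_gap: 0.027
grasp_force: 25.0
```

```bash
python3 - <<'E'
from h import *; from bench import cams
d=cams.get_image('wrist');cv2.imwrite('pics/w7.png',d['image'])
for b in blobs(d,'blue',.006,300): print(*b)
plan(620,-200,-15,82.4)
E
```

```text
[314. 172.] [ 613.  -246.    41.1   16.4   -7.5]
[572. 177.] [ 449.8 -219.3   75.6   39.5  -89.8]
shift [ 0.6 -1.5 92.8] turn [0.002 0.    0.001] yaw now -97.5 ee [ 618.8 -199.3   77.8] gap 0.026756953387387067 t 13.7 q6 -0.07
```

View pics/w7.png

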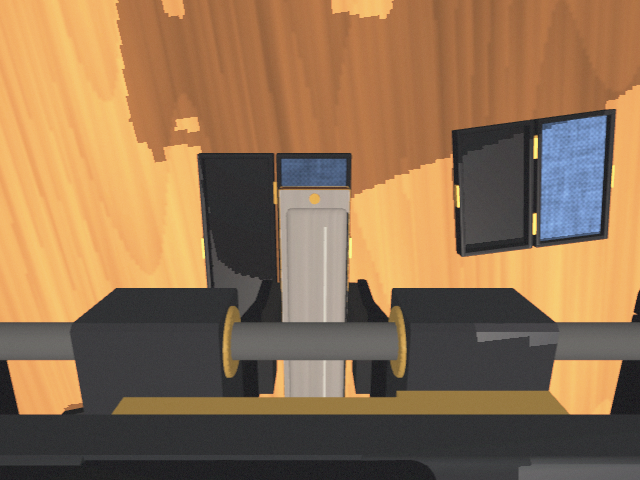

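The wrist view shows the felt's end strip at (314,172), 41 mm wide and square to the harmonica. That puts the bed centre at about (619.5, -196.8). The five-hole bed is fully visible at (572,177). I'll lower the ten-hole.

>>> move_arm(moves=[[-3,0.5,10,0,0,0,18],[-3.5,0.5,30,0,0,0,18],[-3.5,0.5,50,0,0,0,18],[-3.5,0.5,70,0,0,0,18],[-3.5,0.5,80,0,0,0,18],[-3.5,0.5,87,0,0,0,18],[-3.5,0.5,90,0,0,0,18],[-3.5,0.5,92,0,0,0,18],[-3.5,0.5,93,0,0,0,18],[-3.5,0.5,93,0,0,0,18]])

```text
time: 14.7
ee_pos: [0.6203, -0.1968, -0.0139]
orientation: [-2.07, 2.363, -0.001]
contact_force: [0.2, 0.3, -1.2]
finger_gap: 0.0263
grasp_force: 25.0
```

>>> move_arm(moves=[[0,0,0.5,0,0,0,18],[0,0,1,0,0,0,18],[0,0,1.5,0,0,0,18],[0,0,1.5,0,0,0,18]])

```text
time: 15.1
ee_pos: [0.6201, -0.1968, -0.0154]
orientation: [-2.07, 2.363, -0.001]
contact_force: [-1.5, 0.2, 2.2]
finger_gap: 0.027
grasp_force: 25.0
```

The harmonica is on the felt. Release and rise.

>>> move_arm(moves=[[0,0,0,0,0,0,36],[0,0,0,0,0,0,36],[0,0,0,0,0,0,36],[0,0,-5,0,0,0,36],[0,0,-25,0,0,0,40],[0,0,-60,0,0,0,45],[0,0,-100,0,0,0,50],[0,0,-120,0,0,0,50],[0,0,-120,0,0,0,50]])

```text
time: 16.0
ee_pos: [0.6225, -0.1972, 0.1085]
orientation: [-2.067, 2.358, -0.01]
contact_force: [0.1, -0.1, 0.3]
finger_gap: 0.0497
grasp_force: 0.0
```

```bash
python3 - <<'E'
from h import *; from bench import cams
d=cams.get_image('wrist')
for b in blobs(d,'blue',.006,300): print(*b)
for b in blobs(d,'chrome',.022,1500): print('c',*b)
t=cams.get_image('top')
for b in blobs(t,'chrome',.022,80):
  if 440<b[1][0]<700: print('t',*b)
plan(646,7,105,74.4)
E
```

```text
[320. 220.] [ 619.2 -197.5  115.1   41.1   82.4]
[554. 169.] [ 449.8 -219.2   75.5   39.7   89.9]
c [315. 345.] [ 635.  -112.8  211.4   23.4   -7. ]
c [321. 238.] [ 616.4 -195.6  105.6   36.1   82.9]
t [142. 242.] [523.1 424.2  59.5  25.   69.1]
t [394. 226.] [ 622.3 -162.    35.3   32.1   82.6]
t [361. 209.] [ 613.6 -119.3  476.2  386.3   -4.4]
shift [-205.2    0.7   -0.9] turn [-0.     0.001  0.14 ] yaw now -97.6 ee [ 619.6 -196.5  104. ] gap 0.049898570329790025 t 16.1 q6 -0.07
```

The ten-hole is in place. On to the chromatic.

>>> move_arm(moves=[[-30,0,0,0,0,0.03,60],[-65,0,0,0,0,0.06,60],[-105,0,0,0,0,0.1,60],[-150,0,0,0,0,0.14,60],[-190,0,0,0,0,0.14,60],[-205,0,0,0,0,0.14,60],[-205,0,0,0,0,0.14,60],[-205,0,0,0,0,0.14,60]])

```text
time: 16.9
ee_pos: [0.646, 0.006, 0.1027]
orientation: [1.898, -2.5, -0.002]
contact_force: [-0.7, -0.7, -0.3]
finger_gap: 0.0601
grasp_force: 0.0
```

```bash
python3 - <<'E'
from h import *; from bench import cams
d=cams.get_image('wrist');cv2.imwrite('pics/w8.png',d['image'])
for b in blobs(d,'chrome',.02,1500): print('c',*b)
for b in blobs(d,'blue',.006,300): print(*b)
plan(646,7,-18,74.4)
E
```

```text
c [316. 227.] [644.1   3.5 133.2  36.8  74.5]
[278.   4.] [ 627.3 -141.9   41.4    7.3  -15.5]
shift [ -1.6   0.3 121. ] turn [ 0.002 -0.001 -0.001] yaw now -105.6 ee [646.1   5.4 103. ] gap 0.05985961533016374 t 16.95 q6 -0.53
```

View pics/w8.png

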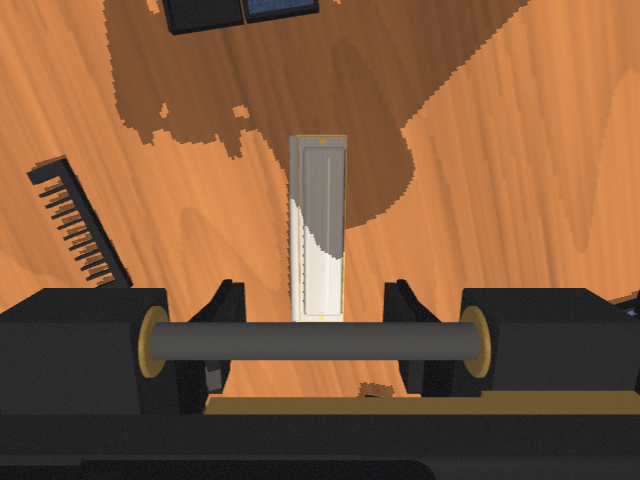

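>>> move_arm(moves=[[-0.5,2,30,0,0,0,55],[-0.5,2,60,0,0,0,55],[-0.5,2,90,0,0,0,55],[-0.5,2,108,0,0,0,55],[-0.5,2,118,0,0,0,55],[-0.5,2,124,0,0,0,55],[-0.5,2,124,0,0,0,55],[-0.5,2,124,0,0,0,28],[-0.5,2,124,0,0,0,28],[-0.5,2,124,0,0,0,28]], grip_force=30)

```text
time: 17.95
ee_pos: [0.6454, 0.0077, -0.019]
orientation: [-1.899, 2.501, -0.001]
contact_force: [-1.2, 0.8, -0.2]
finger_gap: 0.0386
grasp_force: 0.8
```

>>> move_arm(moves=[[0,0,0,0,0,0,28],[0,0,0,0,0,0,28],[0,0,0,0,0,0,28]])

```text
time: 18.25
ee_pos: [0.6453, 0.0077, -0.019]
orientation: [-1.9, 2.501, -0.001]
contact_force: [-1.2, 0.7, 5.6]
finger_gap: 0.0378
grasp_force: 30.0
```

>>> move_arm(moves=[[0,0,-4,0,0,0,28],[0,0,-15,0,0,0,28],[0,0,-40,0,0,0,28],[0,0,-70,0,0,0,28],[0,0,-100,0,0,0,28],[0,0,-100,0,0,0,28],[0,0,-100,0,0,0,28]])

```text
time: 18.95
ee_pos: [0.6451, 0.0077, 0.0806]
orientation: [-1.898, 2.501, 0.0]
contact_force: [-0.8, -0.4, -1.2]
finger_gap: 0.038
grasp_force: 30.0
```

```bash
python3 - <<'E'
from h import *
plan(439,200.6,81,-85.9)
E
```

```text
shift [-130.3  250.4   -0.4] turn [-0.001  0.001 -0.344] yaw now -105.6 ee [645.1   7.7  80.6] gap 0.03799050373947986 t 18.95 q6 -0.53
```

>>> move_arm(moves=[[-13,25,0,0,0,-0.03,28],[-30,58,0,0,0,-0.08,28],[-50,96,0,0,0,-0.13,28],[-70,134,0,0,0,-0.18,28],[-90,173,0,0,0,-0.23,28],[-110,211,0,0,0,-0.28,28],[-123,236,0,0,0,-0.32,28],[-130,250,0,0,0,-0.344,28],[-130,250,0,0,0,-0.344,28],[-130,250,0,0,0,-0.344,28]])

```text
time: 19.95
ee_pos: [0.4387, 0.1995, 0.0792]
orientation: [2.299, -2.138, -0.0]
contact_force: [0.6, 0.3, -2.3]
finger_gap: 0.0381
grasp_force: 30.0
```

```bash
python3 - <<'E'
from h import *; from bench import cams
d=cams.get_image('wrist');cv2.imwrite('pics/w9.png',d['image'])
for b in blobs(d,'blue',.006,300): print(*b)
plan(439,200.6,-13,-85.9)
E
```

```text
shift [-1.4 -0.1 92.3] turn [ 0.001 -0.001 -0.   ] yaw now -85.9 ee [439.1 199.3  79.3] gap 0.037742826867205294 t 20.0 q6 -0.69
```

View pics/w9.png

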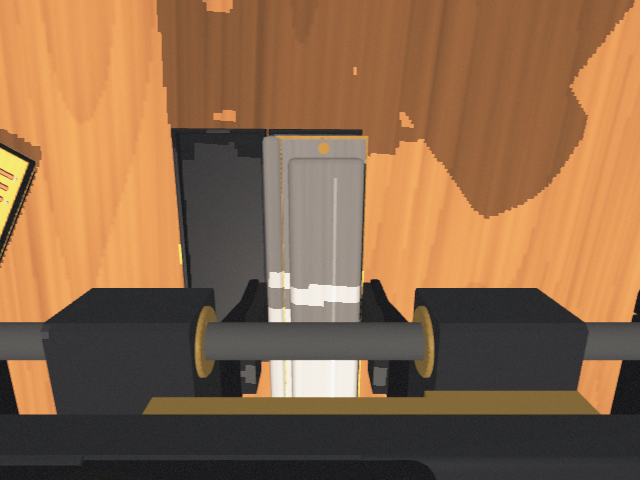

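The wrist view shows the case's end rim at row ~129, base between columns 268 and 362. I'll compute the centre from it.

```bash
python3 - <<'E'
from h import *; from bench import cams
d=cams.get_image('wrist')
p=ray(d,[[173,129.5],[268,129.5],[362,129.5]],.010)*1000;print(p.round(1))
u=p[2]-p[0];u/=np.linalg.norm(u);n=np.array([-u[1],u[0]]);n*=np.sign(n[1])
print('ang',np.degrees(np.arctan2(n[1],n[0])),'c',(p[1]+p[2])[:2]/2+n*81)
plan(439,200.6,-13,-85.9)
E
```

```text
[[530.8 132.7  10. ]
 [472.7 128.5  10. ]
 [415.2 124.4  10. ]]
ang 94.13225875376311 c [438.0892746 207.2191844]
shift [-1.5  0.2 92.4] turn [ 0.001 -0.001 -0.001] yaw now -85.9 ee [439.4 199.2  79.4] gap 0.0373858277352019 t 20.05 q6 -0.69
```

```bash
python3 - <<'E'
from h import *; from bench import cams
d=cams.get_image('top'); d['image']=cv2.imread('pics/top0.png')
h=cv2.cvtColor(d['image'],cv2.COLOR_BGR2HSV)
m=((h[...,2]<75)|cv2.inRange(h,(95,50,20),(135,255,255)).astype(bool)).astype(np.uint8)*255
m[:, :185]=0;m[:240]=0;m[310:]=0;m[:,280:]=0
c=max(cv2.findContours(m,cv2.RETR_EXTERNAL,cv2.CHAIN_APPROX_NONE)[0],key=cv2.contourArea).reshape(-1,2)
P=ray(d,c,.008);print(c.min(0),c.max(0),rect(P))
b=cv2.inRange(h,(95,50,20),(135,255,255));b[m==0]=0
c=max(cv2.findContours(b,cv2.RETR_EXTERNAL,cv2.CHAIN_APPROX_NONE)[0],key=cv2.contourArea).reshape(-1,2)
print(c.min(0),c.max(0),rect(ray(d,c,.006)))
E
```

```text
[194 251] [266 302] [466.6 208.3 160.9 116.9 -86.2]
[196 277] [262 300] [437.9 207.  154.3  51.9 -85.8]
```

>>> move_arm(moves=[[-4,0,10,0,0,0,28],[-7,0,30,0,0,0,28],[-7,0,50,0,0,0,28],[-7,0,68,0,0,0,28],[-7,0,80,0,0,0,28],[-7,0,86,0,0,0,28],[-7,0,89,0,0,0,28],[-7,0,91,0,0,0,28],[-7,0,92,0,0,0,28],[-7,0,92,0,0,0,28]])

```text
time: 21.1
ee_pos: [0.439, 0.2071, -0.0116]
orientation: [-2.299, 2.139, -0.0]
contact_force: [-0.5, 0.8, -1.5]
finger_gap: 0.0377
grasp_force: 30.0
```

>>> move_arm(moves=[[0,0,0.5,0,0,0,28],[0,0,1,0,0,0,28],[0,0,1.5,0,0,0,28],[0,0,1.5,0,0,0,28]])

```text
time: 21.5
ee_pos: [0.4388, 0.207, -0.0131]
orientation: [-2.3, 2.14, -0.0]
contact_force: [-0.2, -0.3, 0.9]
finger_gap: 0.0379
grasp_force: 30.0
```

>>> move_arm(moves=[[0,0,0.3,0,0,0,48],[0,0,0.3,0,0,0,48],[0,0,0.3,0,0,0,48],[0,0,-5,0,0,0,48],[0,0,-25,0,0,0,48],[0,0,-60,0,0,0,48],[0,0,-100,0,0,0,48],[0,0,-120,0,0,0,48],[0,0,-120,0,0,0,48]])

```text
time: 22.4
ee_pos: [0.4407, 0.2085, 0.1104]
orientation: [-2.295, 2.134, -0.002]
contact_force: [-0.2, 0.8, 0.1]
finger_gap: 0.048
grasp_force: 0.0
```

```bash
python3 - <<'E'
from h import *; from bench import cams
d=cams.get_image('wrist');cv2.imwrite('pics/w10.png',d['image'])
plan(525.3,426.6,106,67.9)
E
```

```text
shift [-212.3 -101.5    3.1] turn [-0.002  0.003  0.458] yaw now -85.9 ee [439.3 207.5 108.2] gap 0.04799621396767829 t 22.45 q6 -0.7
```

View pics/w10.png

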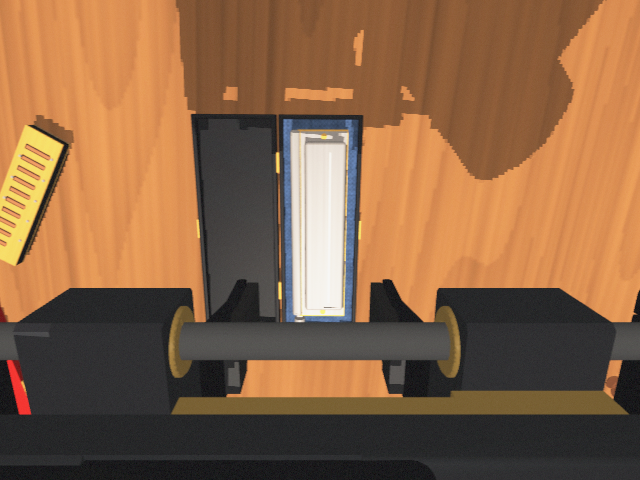

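The chromatic lies inside its rim with felt visible all round: far end at row ~130, near end at ~318. On to the five-hole.

>>> move_arm(moves=[[-30,-14,0,0,0,0.07,48],[-65,-31,0,0,0,0.14,48],[-105,-50,0,0,0,0.21,48],[-145,-69,0,0,0,0.28,48],[-180,-86,0,0,0,0.36,48],[-205,-98,0,0,0,0.43,48],[-213,-102,0,0,0,0.458,48],[-213,-102,0,0,0,0.458,48],[-213,-102,0,0,0,0.458,48]])

```text
time: 23.35
ee_pos: [0.5242, 0.4257, 0.1048]
orientation: [1.753, -2.603, 0.001]
contact_force: [-1.5, -0.6, 0.0]
finger_gap: 0.048
grasp_force: 0.0
```

```bash
python3 - <<'E'
from h import *; from bench import cams
for b in blobs(cams.get_image('wrist'),'chrome',.014,1500): print(*b)
plan(525.3,426.6,-21.4,67.9)
E
```

```text
[314. 236.] [525.4 426.8  61.3  26.7  67.9]
[581. 123.] [326.2 422.4  71.7  54.7 -17.8]
shift [ -1.7  -0.5 126.8] turn [ 0.001 -0.002 -0.   ] yaw now -112.1 ee [524.4 425.5 105.4] gap 0.048048593202100705 t 23.4 q6 -1.31
```

>>> move_arm(moves=[[-0.5,0,30,0,0,0,48],[-0.5,0,60,0,0,0,48],[-0.5,0,90,0,0,0,48],[-0.5,0,112,0,0,0,45],[-0.5,0,122,0,0,0,45],[-0.5,0,127,0,0,0,45],[-0.5,0,127,0,0,0,45],[-0.5,0,127,0,0,0,18],[-0.5,0,127,0,0,0,18],[-0.5,0,127,0,0,0,18]], grip_force=25)

```text
time: 24.4
ee_pos: [0.5257, 0.4276, -0.0193]
orientation: [-1.753, 2.605, 0.001]
contact_force: [0.1, -0.3, 0.5]
finger_gap: 0.0285
grasp_force: 0.0
```

>>> move_arm(moves=[[0,0,0,0,0,0,18],[0,0,0,0,0,0,18],[0,0,0,0,0,0,18]])

```text
time: 24.7
ee_pos: [0.5256, 0.4276, -0.0195]
orientation: [-1.754, 2.605, 0.0]
contact_force: [-1.3, -0.2, 5.2]
finger_gap: 0.0267
grasp_force: 25.0
```

>>> move_arm(moves=[[0,0,-4,0,0,0,18],[0,0,-15,0,0,0,18],[0,0,-40,0,0,0,18],[0,0,-70,0,0,0,18],[0,0,-100,0,0,0,18],[0,0,-100,0,0,0,18],[0,0,-100,0,0,0,18]])

```text
time: 25.4
ee_pos: [0.5254, 0.4273, 0.0806]
orientation: [-1.753, 2.605, 0.002]
contact_force: [-0.3, 0.2, -1.2]
finger_gap: 0.0264
grasp_force: 25.0
```

```bash
python3 - <<'E'
from h import *
plan(449.8,-219.3,80,-90)
E
```

```text
shift [ 6.275e+02 -1.737e+02 -5.000e-01] turn [-0.     0.002 -0.386] yaw now -112.1 ee [525.4 427.3  80.6] gap 0.026440722369045915 t 25.4 q6 -1.31
```

>>> move_arm(moves=[[20,-5,0,0,0,0,18],[50,-14,0,0,0,0,18],[90,-25,0,0,0,0,18],[130,-36,0,0,0,0,18],[170,-47,0,0,0,0,18],[210,-58,0,0,0,0,18],[250,-69,0,0,0,0,18],[290,-80,0,0,0,0,18],[330,-91,0,0,0,0,18],[370,-102,0,0,0,0,18]])

```text
time: 26.4
ee_pos: [0.4789, 0.044, 0.0785]
orientation: [1.753, -2.604, -0.001]
contact_force: [1.1, 0.6, -0.7]
finger_gap: 0.0265
grasp_force: 25.0
```

>>> move_arm(moves=[[35,-10,0,0,0,-0.05,18],[75,-21,0,0,0,-0.1,18],[115,-32,0,0,0,-0.15,18],[155,-43,0,0,0,-0.2,18],[195,-54,0,0,0,-0.25,18],[225,-63,0,0,0,-0.3,18],[248,-69,0,0,0,-0.35,18],[257,-72,0,0,0,-0.386,18],[257,-72,0,0,0,-0.386,18],[257,-72,0,0,0,-0.386,18]])

```text
time: 27.4
ee_pos: [0.4496, -0.219, 0.0787]
orientation: [2.219, -2.222, -0.003]
contact_force: [0.3, 1.2, -0.8]
finger_gap: 0.0267
grasp_force: 25.0
```

```bash
python3 - <<'E'
from h import *; from bench import cams
d=cams.get_image('wrist');cv2.imwrite('pics/w11.png',d['image'])
for b in blobs(d,'blue',.006,200): print(*b)
plan(449.8,-219.3,-13,-90)
E
```

```text
[313. 209.] [ 4.506e+02 -2.415e+02  4.120e+01  2.930e+01 -1.000e-01]
[ 77. 235.] [ 618.3 -211.9   84.9   39.7   82.6]
shift [ 0.6 -0.1 91.9] turn [ 0.002  0.    -0.   ] yaw now -90.0 ee [ 449.9 -218.7   78.9] gap 0.026782500850432607 t 27.45 q6 0.13
```

View pics/w11.png

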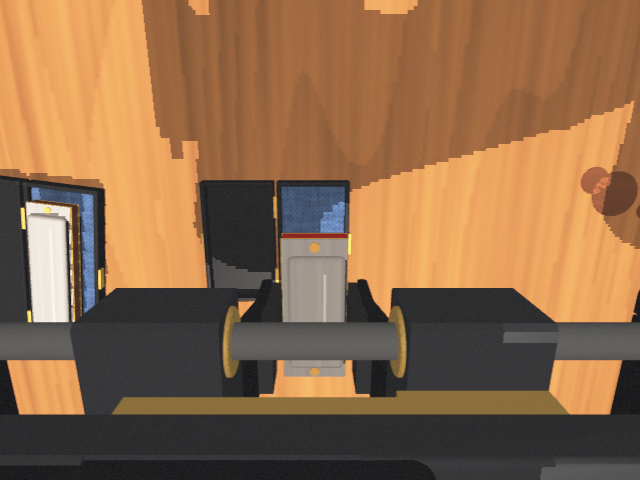

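The felt is visible ahead of the harmonica at (313,209), square and centred: bed centre about (450.6, -218.2). Lowering.

>>> move_arm(moves=[[-0.5,-0.5,10,0,0,0,18],[-0.5,-0.5,30,0,0,0,18],[-0.5,-0.5,50,0,0,0,18],[-0.5,-0.5,68,0,0,0,18],[-0.5,-0.5,80,0,0,0,18],[-0.5,-0.5,86,0,0,0,18],[-0.5,-0.5,89,0,0,0,18],[-0.5,-0.5,91,0,0,0,18],[-0.5,-0.5,92,0,0,0,18],[-0.5,-0.5,92,0,0,0,18]])

```text
time: 28.45
ee_pos: [0.4512, -0.2188, -0.0121]
orientation: [-2.221, 2.221, -0.001]
contact_force: [0.0, 1.0, -0.6]
finger_gap: 0.0265
grasp_force: 25.0
```

>>> move_arm(moves=[[0,0,0.5,0,0,0,18],[0,0,1,0,0,0,18],[0,0,1.5,0,0,0,18],[0,0,1.5,0,0,0,18]])

```text
time: 28.85
ee_pos: [0.4511, -0.2188, -0.0135]
orientation: [-2.221, 2.221, -0.001]
contact_force: [-0.2, 1.3, 2.9]
finger_gap: 0.0265
grasp_force: 25.0
```

Touching the felt. Release, rise and check.

>>> move_arm(moves=[[0,0,0,0,0,0,36],[0,0,0,0,0,0,36],[0,0,0,0,0,0,36],[0,0,-5,0,0,0,36],[0,0,-25,0,0,0,40],[0,0,-60,0,0,0,45],[0,0,-100,0,0,0,50],[0,0,-130,0,0,0,50],[0,0,-130,0,0,0,50],[0,0,-130,0,0,0,50]])

```text
time: 29.85
ee_pos: [0.4511, -0.2186, 0.1168]
orientation: [-2.22, 2.221, -0.002]
contact_force: [0.3, 0.3, -0.3]
finger_gap: 0.0498
grasp_force: 0.0
```

```bash
python3 - <<'E'
from h import *; from bench import cams
d=cams.get_image('wrist');s=cams.get_image('side')['image'][180:360,180:440]
cv2.imwrite('pics/w12.png',np.hstack([cv2.resize(d['image'],(400,300)),cv2.resize(s,(400,300))]))
for b in blobs(d,'blue',.006,200): print(*b)
for b in blobs(d,'chrome',.02,1500): print('c',*b)
E
```

```text
[316. 226.] [ 450.5 -218.8   75.1   41.3  -89.9]
[109. 222.] [ 617.8 -213.3   82.5   39.8   82.8]
c [ 85. 239.] [ 619.2 -212.4   75.8   26.7   82.7]
c [315. 230.] [ 451.3 -220.2   62.9   28.3  -90. ]
```

View pics/w12.png

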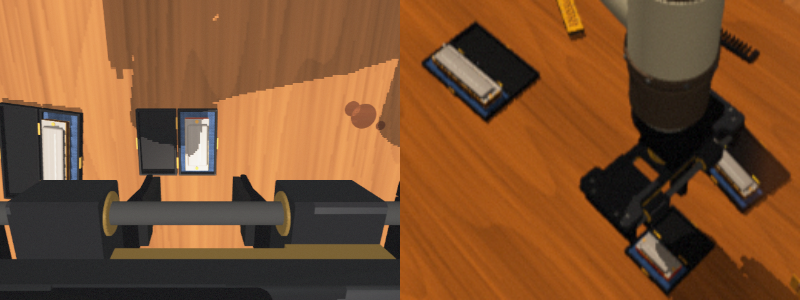

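All three harmonicas lie inside their blue-lined bases, in both the wrist view (198,142 and 62,150) and the side view. The arm is clear, so I'll hand in.

```bash
python3 -c "
from bench import close_job
print(close_job())"
```

```text
the job is handed in; nothing more can be done
None
```

I set all three finished harmonicas flat in their own blue-lined cases and handed the job in at about 30 s; the hand-in gave no verdict, but my last pictures showed them in place, and the fingertips turned out to end about 27 mm above the stated tool point.

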